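# Charge the bench hand pump until its pressure pin pops out

## Robot

A 6-joint arm with a two-finger parallel gripper is mounted at the origin on a cart in front of the work surface, level with it; the furniture and walls round the work are solid. World frame = base frame: x ahead of the robot, y to its left, z up, the work surface at z = 0. Lengths are in m, angles in rad, forces in N, time in s.
With the tool pointing down it reaches from about 0.35 to 0.925 m from the base axis. Payload 6.4 kg.
Tool frame: the origin (TCP) lies midway between the tips of the shut fingers; the grasp point (between the pads) lies 19 mm behind it (robot.grip_point_offset is the distance from the TCP to the grasp point, in m); z points along the fingers, x is the direction in which the jaws open and shut, and the axes are right-handed (so a half turn about z gives the same grasp; the last joint's range is limited). The gripper opens to 85 mm and grips with 20 to 120 N. Pads are 22 mm wide; open, the fingers measure 114 mm over their backs; the gripper's body (76 mm by 85 mm) begins 54 mm behind the grasp point. The pads swing forward as they close: fully open they stand 13 mm farther back than shut.
Start: joints at [1.128, 0.245, 1.558, -0, 1.339, -0.174], TCP at [0.173, 0.627, 0.209] pointing down, gripper open.
Joint ranges: [-3.13, 3.13], [-1.02, 2.26], [0.13, 2.54], [-0.95, 4.09], [0.21, 2.88], [-2.74, 2.74]. Speed limits (rad/s): [2.57, 2.57, 3.14, 3.14, 3.14, 3.14].

## Interface

Orientations are given as a 3x3 rotation matrix whose columns are the frame's x, y, z axes.
In Python, from workcell import robot gives the robot as it stands. The module is installed in compiled form; this text tells all that it offers.
- The arm moves only by the tool play_rows, never from a script. Its arguments are lists of equal length, an entry for each row: "offset": the shift along the tool's x, y, z each as a share of 800 mm, from -1 to 1, a list of three; "delta_rot": the turn, a rotation vector about the tool's x, y, z each as a share of pi/2 rad, from -1 to 1, a list of three; "gripper": the opening, from 0 (shut) to 1 (fully open). A call has 1 to 8 rows; each row shifts and turns the commanded pose from where the row before left it, along the tool's axes as they then stand; what a row does not reach is not made up. A row lasts 1/8 s, in which the tool goes at most 62.5 mm and 10.7 degrees, less where a joint would pass 70% of its speed; a pose out of reach is approached as far as the arm can. A call with a number of a shift or a turn outside -1 to 1 is refused whole. A call with a gripper value outside its range is refused whole. The fingers move at their own pace and stop on an object; "force" is the grip in N (left out, the last holds). Time passes only in rows, so rows that do not move let the fingers close. It gives the time, the measured TCP pose, the force and the opening at its end, in the units of the state.
- robot.get_obs(): the state, without advancing time (a new reading comes with each control period).
- robot.grab_frame(name): name is "side" or "top"; returns a dict with "color" (384x512x3 uint8, blue, green, red), "depth" (384x512 float32, m along the optical axis (not along the pixel's ray), 0 where there is no reading), "mtx" (3x3 intrinsics, pixels), "R" (3x3) and "t" (3): a world point X has camera coordinates R X + t. Camera axes: x right, y down, z forward; pixel columns grow to the right and rows downward; lengths in m; the calibration is good to about 2 mm. A picture is of the moment at which its call begins.
- robot.finish_job(): hands the job in, once; it reports no verdict.
The state is a dict: "clock": time; "joint_pos": joint angles; "joint_velocities": joint speeds; "joint_torque": joint torques, N m; "ee_pos": TCP position; "eef_rot": TCP orientation; "contact_force": force on the tool from outside, world axes, zero at the start; "wrist_torque": the same for the moment, N m; "opening": finger opening in m.
Only numpy, scipy, OpenCV 4.12 (cv2) and the standard library are available. Lean on these libraries where they do the work, as an engineer would, in place of code of your own. Each camera call takes 0.05 s, during which the arm holds its last target.

## Task

Charge the bench hand pump: push its yellow-tipped bleed lever over, away from the robot, to its stop, then press the blue plunger with the fingertips all the way down and let it come all the way up, again and again, until the red pressure pin pops fully out and its green band shows. Finish with the plunger up and the bleed lever still over. Work by touch only: do not touch the red pin, and do not disturb or lift the bottle, the beaker or the metal part standing round the pump.

Things in the scene. Friction and masses are not known exactly. Their poses are not given: they have to be found in the camera images.
- pump: bench hand pump, fixed to the worktop: white housing 66 x 138 x 60 mm on an aluminium plate 110 (x) x 235 (y) x 10 mm, bolted down. Origin on the worktop in the pump's frame; +x is the pump's back (away from the robot at yaw 0), +y its left, z up. Along y stand the plunger (at y +55 mm), the pin (at y -20 mm) and the bleed lever (at y -90 mm), all at x 0. The housing top is 70 mm above the worktop
- plunger_top (a point): centre of the top of the blue mushroom cap (48 mm across) of the plunger; 130 mm above the worktop when up, 112 mm when fully down
- plunger (a joint): plunger stroke in m: 0 up, 0.018 fully down at a hard stop. A spring brings it up by itself; pressing takes about 6 N at the top and 10 N at the bottom, more when pressed fast. Give it full strokes (0.015 or more down, then back up to under 0.002): shorter ones lift the pin less or not at all
- pin_tip (a point): tip of the red pressure pin (10 mm across), which stands out of a steel collar whose top is 80 mm above the worktop; the tip is 86 mm above the worktop when the pin is in, 146 mm when fully out. It is lifted by the pump alone and must not be touched
- pin (a joint): height of the pin in m: 0 in, 0.060 fully out. At the start 0 to 0.020. With the bleed lever over, the pin is lifted each time the plunger comes up after a full stroke, about 10 mm a stroke (the first one 5 to 18 mm); past about 0.045 it pops to 0.060 by itself, and the green band (8 mm high) at its foot comes into view. It takes 3 to 6 strokes; further strokes do no harm
- bleed_tip (a point): centre of the yellow ball (26 mm across) at the tip of the bleed lever, a steel rod 10 mm thick, 80 mm from its hinge. The hinge runs along the pump's y axis, 32 mm above the worktop at x 0; the block under it is 70 x 50 mm with its top 35 mm above the worktop. The ball's centre is 102 mm above the worktop at both ends of the swing, 112 mm midway
- bleed (a joint): bleed lever in rad: 0 open (leans 0.5 rad towards the pump's front, the robot's side; ball at x -38 mm in the pump's frame), 1.0 closed against its stop (leans 0.5 rad to the back; ball at x +38 mm). At the start 0 to 0.2. It moves with about 1 N at the ball and stays where it is left. While it is open the plunger moves freely but does not lift the pin
- bottle: loose white plastic bottle, 46 mm across, 104 mm high, standing left of the pump; origin under its centre. Leave alone
- beaker: loose clear beaker, 54 mm across, 68 mm high, standing right of the pump; origin under its centre. Leave alone
- fixture_part: loose small milled metal part, 34 x 52 x 22 mm, lying before the pump; origin under its centre. Leave alone

How it is judged:
On the way, in this order (a step that is already met when the one before it is completed fails the run):
1. the bleed lever is pushed over to its stop (value of joint bleed above 0.85 rad), for 0.1 s.
2. the plunger is pressed down (value of joint plunger above 0.012 m).
3. the pin has popped fully out (value of joint pin above 0.056 m), for 0.1 s.
At the end, for the whole second after the job is handed in: the pin stands fully out (joint over 0.056 m, of 0.060), the plunger is back up (within 3 mm), the bleed lever is over (joint over 0.85 rad) (value of joint pin above 0.056 m and value of joint plunger below 0.003 m and value of joint bleed above 0.85 rad); the robot touches nothing.
It fails at once if the robot touched the red pin (contact force between the arm and pin above 0.5 N).
It fails at once if a bystander was pushed, lifted or knocked (distance of any of bottle, beaker, fixture_part from where it was at the start of the episode above 0.02 m or angle between any of bottle, beaker's own z axis and vertical above 0.3 rad).
It also fails if it takes over 51 s, if anything falls off the work surface, if the arm or the gripper's body presses on something with over 40 N, if the wrist force passes 120 N, or if a joint passes its speed limit or range.

## Working session

There is one attempt and no reset: what is moved stays moved. The work goes in short steps, Python scripts to look and compute and a tool call to move; the robot and the scene stay as the last step left them, time stands still between calls to the robot, and variables do not carry over. Pictures are saved under pics/ and viewed, and the job is handed in when it is done.

Besides the shell and the picture viewer there is one more tool, called after ">>>" as name(argument=value, ...), one argument or row to a line, values as JSON. play_rows: Moves the arm, as the interface text tells. Shift numbers are shares of 800 mm and turn numbers shares of pi/2 rad, none past 1 either way. Its arguments: {"type":"object","properties":{"offset":{"type":"array","items":{"type":"array","items":{"type":"number","minimum":-1,"maximum":1}}},"delta_rot":{"type":"array","items":{"type":"array","items":{"type":"number","minimum":-1,"maximum":1}}},"gripper":{"type":"array","items":{"type":"number"}},"force":{"type":"number"}},"required":["offset","delta_rot","gripper"]}

```bash
mkdir -p pics; python3 - <<'E'
from workcell import robot
import cv2,numpy as np
o=robot.get_obs()
for k in o: print(k,np.round(o[k],3).tolist())
for n in("side","top"):
    f=robot.grab_frame(n); cv2.imwrite(f"pics/{n}0.png",f["color"]); np.savez(f"{n}0.npz",**f)
    print(n,(-f["R"].T@f["t"]).round(3),f["mtx"].round(1).tolist())
E
```

```text
clock 0.0
joint_pos [1.128, 0.246, 1.559, 0.0, 1.339, -0.174]
joint_velocities [-0.001, 0.0, -0.0, 0.001, -0.003, -0.001]
joint_torque [0.001, -42.95, -32.613, -0.0, 0.005, 0.0]
ee_pos [0.172, 0.626, 0.208]
eef_rot [[0.266, 0.964, -0.001], [0.964, -0.266, -0.002], [-0.002, -0.0, -1.0]]
contact_force [-0.813, 0.668, 0.51]
wrist_torque [-0.022, -0.048, 0.042]
opening 0.086
side [ 0.207 -0.697  0.713] [[450.6, 0.0, 261.8], [0.0, 450.6, 192.5], [0.0, 0.0, 1.0]]
top [0.338 0.033 0.952] [[362.1, 0.0, 262.8], [0.0, 362.1, 187.5], [0.0, 0.0, 1.0]]
```

View pics/side0.png

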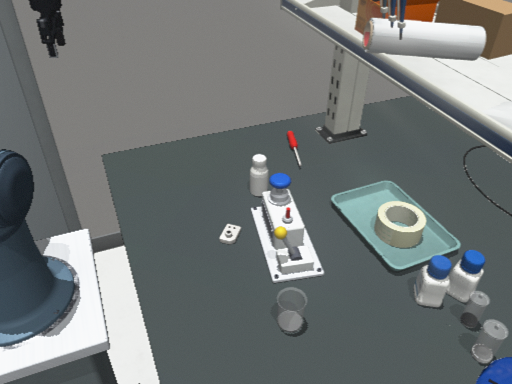

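View pics/top0.png

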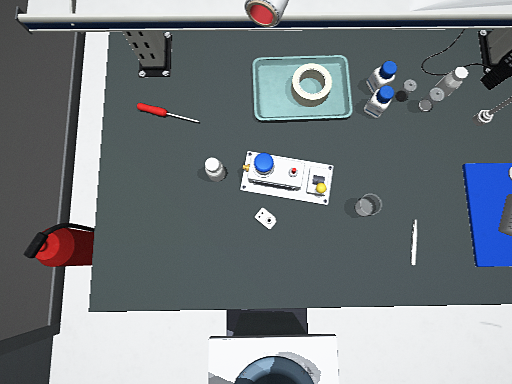

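The side view shows the blue cap at (280,181), the red pin at (289,213) and the yellow ball at (281,233). In the top view they are at (263,162), (293,172) and (321,188). The bottle is at top (214,168), the beaker at (368,205) and the part at (265,218). Next I'll measure these points.

```bash
cat > h.py <<'E'
import cv2,numpy as np
def blob(f,lo,hi,box):
    hsv=cv2.cvtColor(f["color"],cv2.COLOR_BGR2HSV)
    m=cv2.inRange(hsv,lo,hi); k=np.zeros_like(m); x0,y0,x1,y1=box; k[y0:y1,x0:x1]=m[y0:y1,x0:x1]
    n,l,s,c=cv2.connectedComponentsWithStats(k)
    if n<2: return None
    i=1+np.argmax(s[1:,4]); return c[i],s[i]
def ray(f,uv):
    d=f["R"].T@np.linalg.inv(f["mtx"])@np.array([uv[0],uv[1],1.]); c=-f["R"].T@f["t"]; return c,d
def onz(f,uv,z):
    c,d=ray(f,uv); return c+d*(z-c[2])/d[2]
def tri(fs,uvs):
    A=np.zeros((3,3));b=np.zeros(3)
    for f,u in zip(fs,uvs):
        c,d=ray(f,u); d/=np.linalg.norm(d); P=np.eye(3)-np.outer(d,d); A+=P; b+=P@c
    return np.linalg.solve(A,b)
COL={"blue":((105,150,60),(125,255,255)),"red":((0,150,80),(6,255,255)),"yel":((22,150,100),(35,255,255))}
E
python3 - <<'E'
from h import *
s=dict(np.load("side0.npz"));t=dict(np.load("top0.npz"))
for n,h in(("blue",.125),("red",.09),("yel",.102)):
    a=blob(s,*COL[n],(240,150,330,280)); b=blob(t,*COL[n],(240,140,340,210))
    print(n,a,b)
    print(" tri",tri((s,t),(a[0],b[0])).round(4),"top@h",onz(t,b[0],h).round(4),"side@h",onz(s,a[0],h).round(4))
# plate corners from top (white mask)
hsv=cv2.cvtColor(t["color"],cv2.COLOR_BGR2HSV)
m=cv2.inRange(hsv,(0,0,150),(180,60,255)); k=np.zeros_like(m);k[145:210,232:345]=m[145:210,232:345]
n,l,st,c=cv2.connectedComponentsWithStats(k);i=1+np.argmax(st[1:,4])
r=cv2.minAreaRect(np.argwhere(l==i)[:,::-1].astype(np.float32)); P=np.array([onz(t,p,.01) for p in cv2.boxPoints(r)])
print(r,P.round(4),"c",P.mean(0).round(4),[np.linalg.norm(P[j]-P[j-1]).round(4) for j in range(4)])
for nm,(u,v),z in(("bottle",(214,168),.1),("beaker",(368,205),.03),("part",(265,218),.02)): print(nm,onz(t,(u,v),z).round(3))
big=cv2.resize(t["color"][120:250,190:400],None,fx=3.8,fy=3.8,interpolation=cv2.INTER_CUBIC);cv2.imwrite("pics/tz.png",big)
big=cv2.resize(s["color"][140:340,200:340],None,fx=3,fy=3,interpolation=cv2.INTER_CUBIC);cv2.imwrite("pics/sz.png",big)
E
```

```text
blue (array([279.76305221, 180.0562249 ]), array([270, 173,  21,  15, 249], dtype=int32)) (array([263.22260274, 162.03082192]), array([254, 153,  19,  19, 292], dtype=int32))
 tri [0.5636 0.0172 0.1198] top@h [0.5616 0.0175 0.125 ] side@h [0.5612 0.011  0.125 ]
red (array([287.76470588, 211.52941176]), array([287, 208,   3,   9,  17], dtype=int32)) (array([293.72727273, 169.36363636]), array([292, 168,   4,   4,  11], dtype=int32))
 tri [ 0.5505 -0.0573  0.0925] top@h [ 0.5514 -0.0576  0.09  ] side@h [ 0.5515 -0.0547  0.09  ]
yel (array([280.28846154, 232.10576923]), array([275, 227,  12,  12, 104], dtype=int32)) (array([320.64, 187.44]), array([316, 183,  10,  10,  75], dtype=int32))
 tri [ 0.5031 -0.1193  0.1035] top@h [ 0.503  -0.1194  0.102 ] side@h [ 0.5043 -0.1179  0.102 ]
((286.9153137207031, 177.424560546875), (89.26924133300781, 39.9583854675293), 9.688786506652832) [[ 0.5182  0.0793  0.01  ]
 [ 0.6263  0.0606  0.01  ]
 [ 0.5811 -0.1756  0.01  ]
 [ 0.4745 -0.1519  0.01  ]] c [ 0.55   -0.0469  0.01  ] [np.float64(0.2353), np.float64(0.1097), np.float64(0.2405), np.float64(0.1092)]
bottle [0.555 0.136 0.1  ]
beaker [ 0.469 -0.252  0.03 ]
part [0.441 0.014 0.02 ]
```

```bash
sleep 1
```

>>> play_rows(
  offset=[
    [0,0,0],
    [-0.06,0.0375,0],
    [-0.06,0.0375,0],
    [-0.06,0.0375,0],
    [-0.06,0.0375,0],
    [-0.06,0.0375,0],
    [-0.06,0.0375,0],
    [-0.06,0.0375,0],
  ],
  delta_rot=[
    [0,0,-0.0535],
    [0,0,0],
    [0,0,0],
    [0,0,0],
    [0,0,0],
    [0,0,0],
    [0,0,0],
    [0,0,0],
  ],
  gripper=[0,0,0,0,0,0,0,0],
)

```text
clock: 1.1
ee_pos: [0.3174, 0.2561, 0.2091]
eef_rot: [[0.183, 0.983, 0.0], [0.983, -0.183, -0.0], [-0.0, 0.0, -1.0]]
contact_force: [1.3, 0.1, -0.2]
opening: 0.0
```

>>> play_rows(
  offset=[
    [-0.06,0.0375,0],
    [-0.06,0.0375,0],
    [-0.06,0.0375,0],
    [-0.06,0.0375,0],
    [-0.06,0.0375,0],
    [-0.06,0.0375,0],
    [-0.06,0.0375,0],
    [0,0,0],
  ],
  delta_rot=[
    [0,0,0],
    [0,0,0],
    [0,0,0],
    [0,0,0],
    [0,0,0],
    [0,0,0],
    [0,0,0],
    [0,0,0],
  ],
  gripper=[0,0,0,0,0,0,0,0],
)

```text
clock: 2.1
ee_pos: [0.4624, -0.1139, 0.209]
eef_rot: [[0.188, 0.982, -0.001], [0.982, -0.188, 0.0], [0.0, -0.001, -1.0]]
contact_force: [-0.1, 1.1, -0.0]
opening: 0.0003
```

>>> play_rows(
  offset=[
    [0,0,0.05],
    [0,0,0.05],
    [0,0,0.05],
    [0,0,0],
  ],
  delta_rot=[
    [0,0,0],
    [0,0,0],
    [0,0,0],
    [0,0,0],
  ],
  gripper=[0,0,0,0],
)

```text
clock: 2.6
ee_pos: [0.459, -0.1089, 0.0863]
eef_rot: [[0.183, 0.983, -0.007], [0.983, -0.183, 0.004], [0.002, -0.008, -1.0]]
contact_force: [-0.2, 0.5, 0.5]
opening: -0.0001
```

```bash
cat > look.py <<'E'
import sys
from h import *
from workcell import robot
tag=sys.argv[1]
s=robot.grab_frame("side");t=robot.grab_frame("top")
cv2.imwrite(f"pics/{tag}.png",np.hstack([cv2.resize(s["color"][140:330,200:340],None,fx=2.8,fy=2.8,interpolation=cv2.INTER_CUBIC),cv2.resize(t["color"][135:235,190:290+0+ 0+ 0],(400,532))][:1]+[cv2.resize(cv2.resize(t["color"][125:258,230:330],None,fx=4,fy=4,interpolation=cv2.INTER_CUBIC),(400,532))]))
for n in COL:
    print(n,"side",blob(s,*COL[n],(240,150,330,280)),"top",blob(t,*COL[n],(240,140,340,210)))
a=blob(s,*COL["yel"],(240,150,330,280));b=blob(t,*COL["yel"],(240,140,340,210))
if a and b: print("ball tri",tri((s,t),(a[0],b[0])).round(4))
E
python3 look.py a
```

```text
blue side (array([283.8540146 , 180.57664234]), array([277, 173,  14,  15, 137], dtype=int32)) top (array([263.22260274, 162.03082192]), array([254, 153,  19,  19, 292], dtype=int32))
red side (array([287.7, 212. ]), array([287, 208,   3,  10,  20], dtype=int32)) top (array([293.58333333, 169.58333333]), array([292, 168,   4,   5,  12], dtype=int32))
yel side (array([280.2254902 , 232.39215686]), array([275, 227,  12,  12, 102], dtype=int32)) top None
```

View pics/a.png

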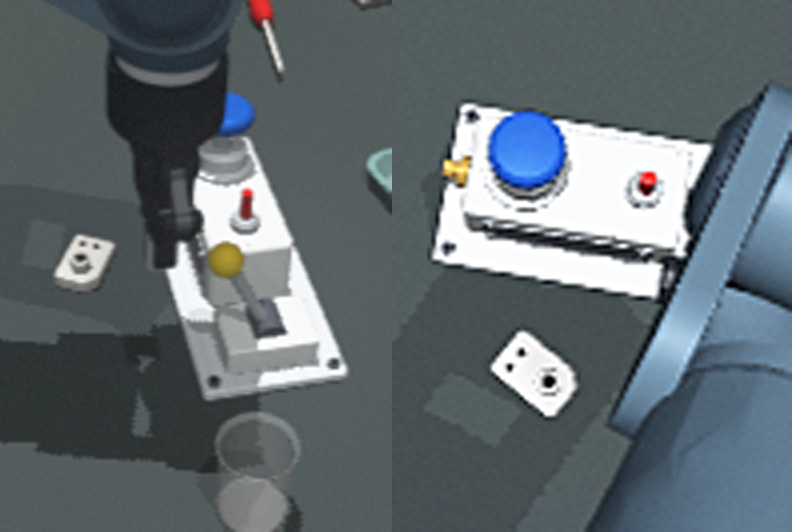

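>>> play_rows(
  offset=[
    [0,0.0125,0],
    [0,0.0125,0],
    [0,0.0125,0],
    [0,0.0125,0],
    [0,0.0125,0],
    [0,0.0125,0],
    [0,0.0125,0],
    [0,0.0125,0],
  ],
  delta_rot=[
    [0,0,0],
    [0,0,0],
    [0,0,0],
    [0,0,0],
    [0,0,0],
    [0,0,0],
    [0,0,0],
    [0,0,0],
  ],
  gripper=[0,0,0,0,0,0,0,0],
)

```text
clock: 3.7
ee_pos: [0.5445, -0.1271, 0.0931]
eef_rot: [[0.183, 0.983, 0.007], [0.983, -0.183, -0.003], [-0.002, 0.007, -1.0]]
contact_force: [-0.2, 0.2, 2.0]
opening: 0.0
```

>>> play_rows(
  offset=[
    [0,0.01,0],
    [0,0.005,0],
    [0,0,0],
  ],
  delta_rot=[
    [0,0,0],
    [0,0,0],
    [0,0,0],
  ],
  gripper=[0,0,0],
)

```text
clock: 4.08
ee_pos: [0.552, -0.1277, 0.0885]
eef_rot: [[0.184, 0.983, -0.001], [0.983, -0.184, 0.001], [0.0, -0.002, -1.0]]
contact_force: [0.9, -0.1, 1.0]
opening: 0.0001
```

```bash
python3 look.py b
```

```text
blue side (array([279.73895582, 180.08835341]), array([270, 173,  21,  15, 249], dtype=int32)) top (array([263.24489796, 162.00340136]), array([254, 153,  20,  19, 294], dtype=int32))
red side (array([287.7 , 211.95]), array([287, 208,   3,  10,  20], dtype=int32)) top (array([293.5       , 169.57142857]), array([292, 168,   4,   5,  14], dtype=int32))
yel side (array([314.51578947, 228.16842105]), array([309, 222,  11,  13,  95], dtype=int32)) top None
```

View pics/b.png

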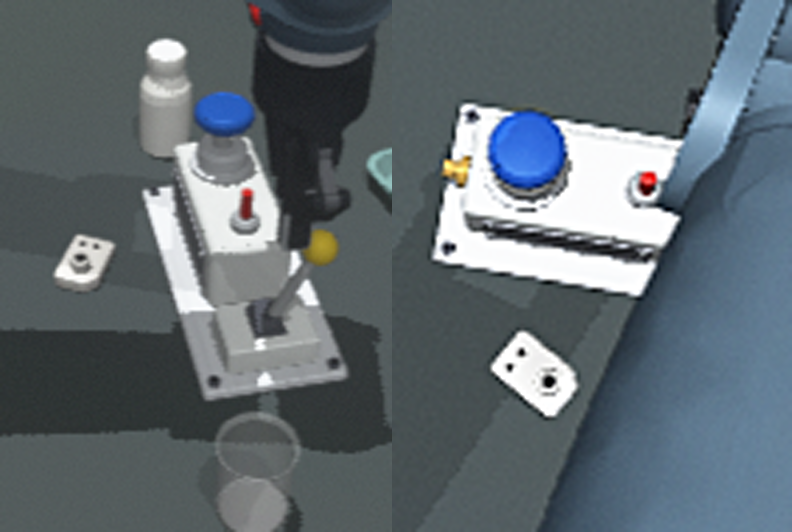

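```bash
python3 - <<'E'
from h import *
s=dict(np.load("side0.npz"))
p=onz(s,(314.5,228.2),.103); print(p)
d=p[:2]-[.552,-.037]; print(d@[.983,-.184], d@[.184,.983])
E
```

```text
[ 0.57204418 -0.13368341  0.103     ]
0.03749317614734027 -0.09135166735763639
```

>>> play_rows(
  offset=[
    [0,0.005,0],
    [0,0.005,0],
    [0,0,0],
  ],
  delta_rot=[
    [0,0,0],
    [0,0,0],
    [0,0,0],
  ],
  gripper=[0,0,0],
)

```text
clock: 4.55
ee_pos: [0.5588, -0.129, 0.089]
eef_rot: [[0.183, 0.983, -0.005], [0.983, -0.183, 0.001], [0.0, -0.005, -1.0]]
contact_force: [-6.6, 1.5, 3.4]
opening: -0.0002
```

>>> play_rows(
  offset=[
    [0,-0.03,0],
    [0,0,-0.05],
    [0,0,-0.05],
    [0,0,-0.05],
    [0.06,0,0],
    [0.06,0,0],
    [0.06,0,0],
    [0,0,0],
  ],
  delta_rot=[
    [0,0,0],
    [0,0,0],
    [0,0,0],
    [0,0,0],
    [0,0,0],
    [0,0,0],
    [0,0,0],
    [0,0,0],
  ],
  gripper=[0,0,0,0,0,0,0,0],
)

```text
clock: 5.55
ee_pos: [0.5636, 0.0192, 0.2095]
eef_rot: [[0.179, 0.984, 0.001], [0.984, -0.179, 0.0], [0.0, 0.001, -1.0]]
contact_force: [-0.3, -0.6, 0.2]
opening: 0.0003
```

```bash
python3 look.py c
```

```text
blue side (array([279.64556962, 180.39662447]), array([270, 173,  21,  15, 237], dtype=int32)) top None
red side (array([287.68, 212.16]), array([286, 208,   4,  10,  25], dtype=int32)) top None
yel side (array([315.42372881, 228.09322034]), array([309, 223,  13,  12, 118], dtype=int32)) top (array([324.61842105, 158.68421053]), array([320, 154,  10,  10,  76], dtype=int32))
ball tri [ 0.5745 -0.1327  0.1015]
```

View pics/c.png

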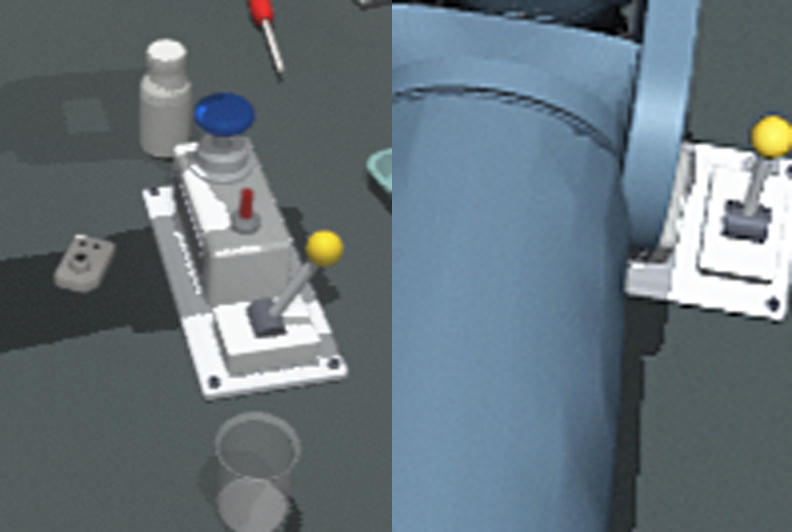

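>>> play_rows(
  offset=[
    [0,0,0.043],
    [0,0,0.043],
    [0,0,0.008],
    [0,0,0.008],
    [0,0,0.008],
    [0,0,0.008],
    [0,0,0.004],
    [0,0,0],
  ],
  delta_rot=[
    [0,0,0],
    [0,0,0],
    [0,0,0],
    [0,0,0],
    [0,0,0],
    [0,0,0],
    [0,0,0],
    [0,0,0],
  ],
  gripper=[0,0,0,0,0,0,0,0],
)

```text
clock: 6.65
ee_pos: [0.5631, 0.0166, 0.1117]
eef_rot: [[0.184, 0.983, -0.0], [0.983, -0.184, 0.0], [-0.0, -0.0, -1.0]]
contact_force: [-0.0, -0.6, -0.5]
opening: 0.0002
```

```bash
python3 look.py d; python3 -c "
from workcell import robot
o=robot.get_obs();print(o['contact_force'],o['ee_pos'])"
```

```text
blue side (array([279.7027027 , 181.70810811]), array([270, 175,  21,  13, 185], dtype=int32)) top None
red side (array([287.61538462, 212.26923077]), array([286, 208,   4,  10,  26], dtype=int32)) top None
yel side (array([315.44444444, 228.1025641 ]), array([309, 223,  13,  12, 117], dtype=int32)) top (array([324.61842105, 158.68421053]), array([320, 154,  10,  10,  76], dtype=int32))
ball tri [ 0.5745 -0.1327  0.1015]
[-0.22188656  0.85123197 -0.03957225] [0.56336568 0.01654762 0.11203096]
```

View pics/d.png

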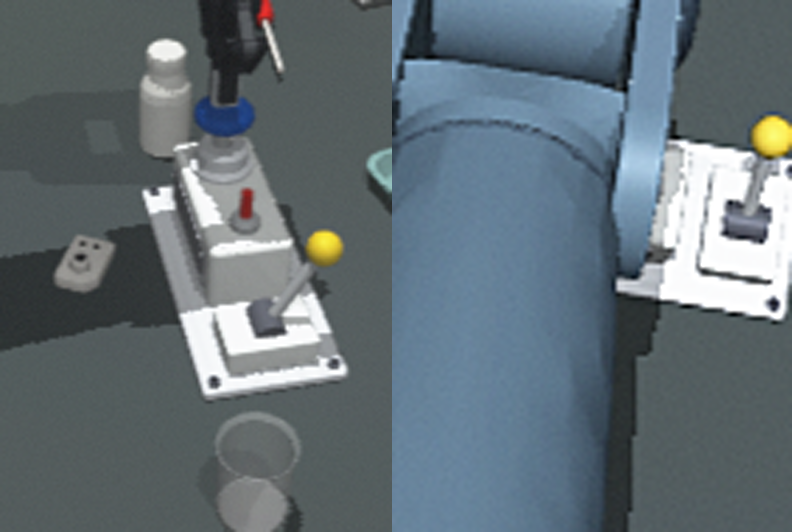

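```bash
python3 - <<'E'
from h import *
from workcell import robot
s=robot.grab_frame("side")
cv2.imwrite("pics/e.png",cv2.resize(s["color"][130:220,230:330],None,fx=6,fy=6,interpolation=cv2.INTER_CUBIC))
def pr(X):
    c=s["R"]@X+s["t"]; u=s["mtx"]@c; return (u[:2]/u[2]).round(1),c[2].round(4)
for X in ([.5633,.0166,.112],[.562,.017,.13],[.562,.017,.112]): print(X,pr(np.array(X)))
print(s["depth"][168:190:2,276:286:3].round(3))
print(robot.get_obs()["ee_pos"])
E
```

```text
[0.5633, 0.0166, 0.112] (array([279.3, 183.1]), np.float64(0.9972))
[0.562, 0.017, 0.13] (array([279.1, 176.6]), np.float64(0.9859))
[0.562, 0.017, 0.112] (array([278.7, 183.2]), np.float64(0.9971))
[[0.957 0.953 0.958 0.966]
 [0.964 0.956 0.96  0.968]
 [0.967 0.961 0.96  0.972]
 [0.969 0.964 0.967 0.973]
 [0.975 0.968 0.969 0.994]
 [0.984 0.983 0.986 0.985]
 [0.979 0.98  0.979 0.981]
 [0.974 0.978 0.978 0.973]
 [0.969 0.973 0.973 0.973]
 [0.975 0.973 0.975 0.974]
 [0.982 0.975 0.975 1.168]]
[0.56338422 0.01654237 0.11206572]
```

View pics/e.png

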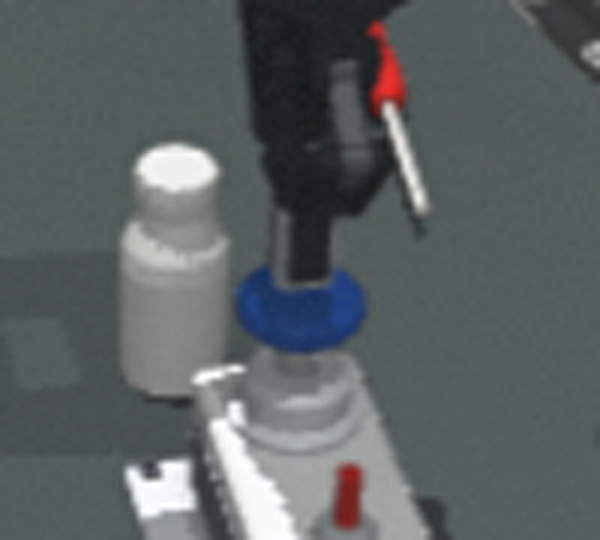

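```bash
python3 - <<'E'
from h import *
from workcell import robot
s=robot.grab_frame("side"); s0=dict(np.load("side0.npz"))
def w(f,u,v):
    c,d=ray(f,(u,v)); return (c+d*f["depth"][v,u]).round(3)
for v in range(150,192,2): print(v,w(s,279,v),w(s,283,v),"start",w(s0,279,v),s["color"][v,279])
o=robot.get_obs();print(o["ee_pos"],o["contact_force"],o["joint_torque"],o["joint_pos"],o["opening"])
E
```

```text
150 [ 0.547 -0.006  0.217] [ 0.553 -0.011  0.218] start [ 0.697  0.298 -0.002] [30 28 25]
152 [0.551 0.001 0.207] [ 0.555 -0.008  0.211] start [0.691 0.285 0.   ] [35 35 32]
154 [0.551 0.002 0.201] [ 0.541 -0.037  0.227] start [0.686 0.274 0.002] [36 34 32]
156 [0.551 0.001 0.196] [ 0.54  -0.04   0.225] start [ 0.684  0.269 -0.002] [35 34 32]
158 [0.559 0.017 0.179] [ 0.54  -0.041  0.221] start [ 0.679  0.258 -0.001] [34 32 30]
160 [ 0.544 -0.014  0.198] [ 0.541 -0.039  0.214] start [ 0.676  0.252 -0.003] [32 31 29]
162 [ 0.543 -0.016  0.194] [ 0.545 -0.031  0.204] start [0.669 0.237 0.002] [31 31 28]
164 [ 0.543 -0.018  0.191] [ 0.554 -0.013  0.185] start [0.664 0.227 0.002] [36 34 32]
166 [ 0.544 -0.016  0.184] [ 0.554 -0.014  0.18 ] start [ 0.662  0.222 -0.001] [35 33 32]
168 [0.554 0.004 0.163] [0.562 0.001 0.163] start [ 0.658  0.213 -0.   ] [37 34 34]
170 [0.554 0.002 0.16 ] [0.563 0.001 0.158] start [ 0.654  0.204 -0.   ] [36 36 34]
172 [0.554 0.003 0.154] [0.563 0.002 0.152] start [ 0.651  0.198 -0.002] [38 33 34]
174 [0.555 0.005 0.147] [0.564 0.003 0.146] start [0.566 0.027
[... 299 characters left out ...]
0.126] start [0.554 0.001 0.129] [100  54  32]
184 [ 0.553 -0.003  0.127] [ 0.562 -0.005  0.125] start [ 0.553 -0.002  0.126] [113  59  33]
186 [ 0.553 -0.004  0.121] [ 0.56  -0.008  0.122] start [ 0.553 -0.004  0.121] [109  56  31]
188 [ 0.552 -0.005  0.117] [ 0.562 -0.005  0.114] start [ 0.552 -0.005  0.117] [96 62 49]
190 [0.56  0.01  0.099] [0.572 0.013 0.093] start [0.561 0.012 0.097] [100  99  97]
[0.56337741 0.01653385 0.11206291] [ 0.36659301 -0.0084992  -0.24130664] [ 4.76588848e-04 -3.60220671e+01 -2.95181823e+01 -3.44889613e-04
  3.06466663e-04 -3.38184793e-05] [-1.71796707e-01  1.54152670e-01  1.85251716e+00  5.78042732e-06
  1.13444498e+00 -1.55788262e+00] 1.2195404739897827e-05
```

The picture and the depth readings put the shut fingertips at about z 0.13–0.14, just above the cap. That is higher than the reported TCP of 0.112, and the contact force is zero, so nothing has been pressed yet. I'll creep down and watch the force.

>>> play_rows(
  offset=[
    [0,0,0.005],
    [0,0,0.005],
    [0,0,0],
  ],
  delta_rot=[
    [0,0,0],
    [0,0,0],
    [0,0,0],
  ],
  gripper=[0,0,0],
)

```text
clock: 7.22
ee_pos: [0.5637, 0.0165, 0.1047]
eef_rot: [[0.184, 0.983, 0.001], [0.983, -0.184, -0.0], [0.0, 0.001, -1.0]]
contact_force: [-2.6, 0.2, 6.4]
opening: -0.0
```

```bash
python3 look.py f; python3 - <<'E'
from h import *
s=dict(np.load("side0.npz"))
for X in ([.459,-.109,.0863],[.172,.626,.208]):
    u=s["mtx"]@(s["R"]@np.array(X)+s["t"]); print(u[:2]/u[2])
E
```

```text
blue side (array([279.54651163, 183.16860465]), array([270, 176,  20,  14, 172], dtype=int32)) top None
red side (array([287.625     , 212.33333333]), array([286, 208,   4,  10,  24], dtype=int32)) top None
yel side (array([315.5       , 228.10344828]), array([310, 223,  12,  12, 116], dtype=int32)) top (array([324.61842105, 158.68421053]), array([320, 154,  10,  10,  76], dtype=int32))
ball tri [ 0.5746 -0.1328  0.1015]
[257.19896503 240.83655315]
[61.48391221 63.00806238]
```

View pics/f.png

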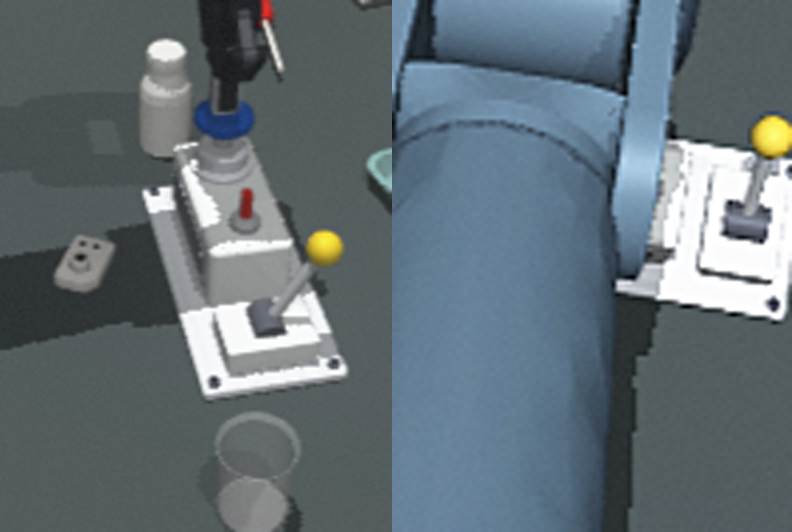

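>>> play_rows(
  offset=[
    [0,0,0.005],
    [0,0,0.005],
    [0,0,0],
  ],
  delta_rot=[
    [0,0,0],
    [0,0,0],
    [0,0,0],
  ],
  gripper=[0,0,0],
)

```text
clock: 7.7
ee_pos: [0.5637, 0.0165, 0.0965]
eef_rot: [[0.184, 0.983, 0.001], [0.983, -0.184, -0.0], [-0.0, 0.001, -1.0]]
contact_force: [-1.4, 0.5, 5.4]
opening: -0.0
```

>>> play_rows(
  offset=[
    [0,0,0.005],
    [0,0,0.0025],
    [0,0,0],
  ],
  delta_rot=[
    [0,0,0],
    [0,0,0],
    [0,0,0],
  ],
  gripper=[0,0,0],
)

```text
clock: 8.07
ee_pos: [0.5638, 0.0165, 0.0913]
eef_rot: [[0.184, 0.983, 0.001], [0.983, -0.184, -0.0], [-0.0, 0.001, -1.0]]
contact_force: [-2.7, 0.7, 9.4]
opening: -0.0
```

>>> play_rows(
  offset=[
    [0,0,0.0025],
    [0,0,0],
  ],
  delta_rot=[
    [0,0,0],
    [0,0,0],
  ],
  gripper=[0,0],
)

```text
clock: 8.32
ee_pos: [0.5637, 0.0165, 0.0897]
eef_rot: [[0.183, 0.983, 0.0], [0.983, -0.183, -0.0], [-0.0, 0.0, -1.0]]
contact_force: [-4.9, 0.6, 12.4]
opening: -0.0002
```

>>> play_rows(
  offset=[
    [0,0,0.0025],
    [0,0,0],
  ],
  delta_rot=[
    [0,0,0],
    [0,0,0],
  ],
  gripper=[0,0],
)

```text
clock: 8.57
ee_pos: [0.5639, 0.0165, 0.0896]
eef_rot: [[0.183, 0.983, -0.0], [0.983, -0.183, -0.0], [-0.0, -0.0, -1.0]]
contact_force: [-10.3, 1.7, 23.5]
opening: -0.0
```

```bash
python3 look.py g
```

```text
blue side (array([279.43292683, 188.43902439]), array([270, 181,  20,  14, 164], dtype=int32)) top None
red side (array([287.6 , 212.12]), array([286, 208,   4,  10,  25], dtype=int32)) top None
yel side (array([315.5       , 228.10344828]), array([310, 223,  12,  12, 116], dtype=int32)) top (array([324.61842105, 158.68421053]), array([320, 154,  10,  10,  76], dtype=int32))
ball tri [ 0.5746 -0.1328  0.1015]
```

View pics/g.png

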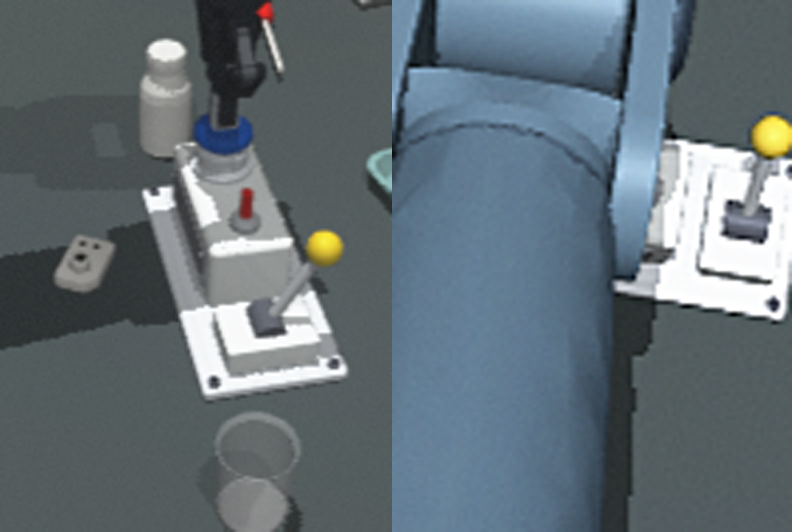

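Hard stop reached: the reported TCP stays at 0.0896 while the force rises to 23 N. That puts the cap's up height at a TCP of about 0.108. Now I'll cycle it.

>>> play_rows(
  offset=[
    [0,0,-0.01],
    [0,0,-0.01],
    [0,0,-0.01],
    [0,0,-0.01],
    [0,0,0],
    [0,0,0],
  ],
  delta_rot=[
    [0,0,0],
    [0,0,0],
    [0,0,0],
    [0,0,0],
    [0,0,0],
    [0,0,0],
  ],
  gripper=[0,0,0,0,0,0],
)

```text
clock: 9.43
ee_pos: [0.5629, 0.0166, 0.1175]
eef_rot: [[0.184, 0.983, -0.001], [0.983, -0.184, 0.0], [0.0, -0.001, -1.0]]
contact_force: [-0.3, -0.1, -0.2]
opening: -0.0002
```

```bash
python3 look.py i
```

```text
blue side (array([279.70673077, 181.18269231]), array([270, 175,  21,  13, 208], dtype=int32)) top None
red side (array([287.69230769, 210.23076923]), array([286, 204,   4,  14,  39], dtype=int32)) top None
yel side (array([315.52586207, 228.12068966]), array([310, 223,  12,  12, 116], dtype=int32)) top (array([324.61842105, 158.68421053]), array([320, 154,  10,  10,  76], dtype=int32))
ball tri [ 0.5746 -0.1328  0.1014]
```

View pics/i.png

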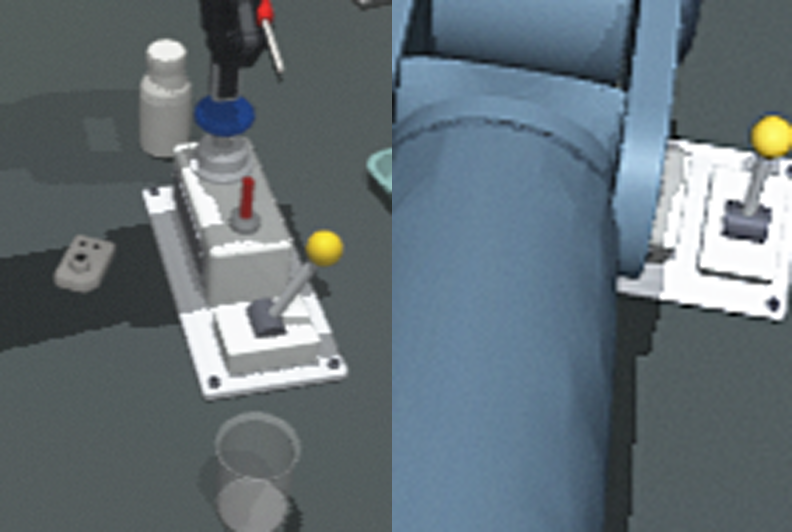

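The pin rose about 4 px (204, was 208), which is roughly 10 mm. I'll repeat the strokes.

>>> play_rows(
  offset=[
    [0,0,0.01],
    [0,0,0.01],
    [0,0,0.01],
    [0,0,0.01],
    [0,0,0],
    [0,0,0],
  ],
  delta_rot=[
    [0,0,0],
    [0,0,0],
    [0,0,0],
    [0,0,0],
    [0,0,0],
    [0,0,0],
  ],
  gripper=[0,0,0,0,0,0],
)

```text
clock: 10.28
ee_pos: [0.5638, 0.0165, 0.0896]
eef_rot: [[0.183, 0.983, -0.001], [0.983, -0.183, -0.0], [-0.0, -0.001, -1.0]]
contact_force: [-12.7, 1.4, 25.3]
opening: 0.0001
```

>>> play_rows(
  offset=[
    [0,0,-0.01],
    [0,0,-0.01],
    [0,0,-0.01],
    [0,0,-0.01],
    [0,0,0],
    [0,0,0],
  ],
  delta_rot=[
    [0,0,0],
    [0,0,0],
    [0,0,0],
    [0,0,0],
    [0,0,0],
    [0,0,0],
  ],
  gripper=[0,0,0,0,0,0],
)

```text
clock: 11.02
ee_pos: [0.5629, 0.0166, 0.1174]
eef_rot: [[0.184, 0.983, -0.001], [0.983, -0.184, 0.0], [-0.0, -0.001, -1.0]]
contact_force: [0.1, 0.7, -0.6]
opening: 0.0001
```

```bash
python3 look.py j
```

```text
blue side (array([279.81818182, 181.19617225]), array([270, 175,  21,  13, 209], dtype=int32)) top None
red side (array([287.875     , 208.20833333]), array([286, 200,   5,  18,  48], dtype=int32)) top None
yel side (array([315.49137931, 228.09482759]), array([310, 223,  12,  12, 116], dtype=int32)) top (array([324.61842105, 158.68421053]), array([320, 154,  10,  10,  76], dtype=int32))
ball tri [ 0.5746 -0.1328  0.1015]
```

Each stroke lifts the pin about 10 mm. Two more.

>>> play_rows(
  offset=[
    [0,0,0.01],
    [0,0,0.01],
    [0,0,0.01],
    [0,0,0.01],
    [0,0,0],
    [0,0,0],
  ],
  delta_rot=[
    [0,0,0],
    [0,0,0],
    [0,0,0],
    [0,0,0],
    [0,0,0],
    [0,0,0],
  ],
  gripper=[0,0,0,0,0,0],
)

```text
clock: 11.88
ee_pos: [0.5637, 0.0165, 0.0896]
eef_rot: [[0.183, 0.983, -0.001], [0.983, -0.183, -0.0], [-0.0, -0.001, -1.0]]
contact_force: [-13.1, 1.8, 25.9]
opening: -0.0001
```

>>> play_rows(
  offset=[
    [0,0,-0.01],
    [0,0,-0.01],
    [0,0,-0.01],
    [0,0,-0.01],
    [0,0,0],
    [0,0,0],
  ],
  delta_rot=[
    [0,0,0],
    [0,0,0],
    [0,0,0],
    [0,0,0],
    [0,0,0],
    [0,0,0],
  ],
  gripper=[0,0,0,0,0,0],
)

```text
clock: 12.62
ee_pos: [0.5629, 0.0166, 0.1174]
eef_rot: [[0.184, 0.983, -0.001], [0.983, -0.184, 0.0], [0.0, -0.001, -1.0]]
contact_force: [-0.5, -0.4, 0.0]
opening: 0.0004
```

>>> play_rows(
  offset=[
    [0,0,0.01],
    [0,0,0.01],
    [0,0,0.01],
    [0,0,0.01],
    [0,0,0],
    [0,0,0],
  ],
  delta_rot=[
    [0,0,0],
    [0,0,0],
    [0,0,0],
    [0,0,0],
    [0,0,0],
    [0,0,0],
  ],
  gripper=[0,0,0,0,0,0],
)

```text
clock: 13.38
ee_pos: [0.5637, 0.0165, 0.0896]
eef_rot: [[0.183, 0.983, -0.001], [0.983, -0.183, -0.0], [-0.001, -0.001, -1.0]]
contact_force: [-13.3, 1.8, 26.9]
opening: -0.0001
```

>>> play_rows(
  offset=[
    [0,0,-0.01],
    [0,0,-0.01],
    [0,0,-0.01],
    [0,0,-0.01],
    [0,0,0],
    [0,0,0],
  ],
  delta_rot=[
    [0,0,0],
    [0,0,0],
    [0,0,0],
    [0,0,0],
    [0,0,0],
    [0,0,0],
  ],
  gripper=[0,0,0,0,0,0],
)

```text
clock: 14.12
ee_pos: [0.5627, 0.0166, 0.1171]
eef_rot: [[0.184, 0.983, -0.001], [0.983, -0.184, 0.0], [-0.0, -0.001, -1.0]]
contact_force: [0.2, -0.3, -0.1]
opening: 0.0001
```

```bash
python3 look.py k
```

```text
blue side (array([279.71634615, 181.23557692]), array([270, 175,  21,  13, 208], dtype=int32)) top None
red side (array([288.36923077, 202.72307692]), array([287, 192,   4,  23,  65], dtype=int32)) top None
yel side (array([315.48717949, 228.15384615]), array([310, 223,  12,  12, 117], dtype=int32)) top (array([324.61842105, 158.68421053]), array([320, 154,  10,  10,  76], dtype=int32))
ball tri [ 0.5746 -0.1328  0.1014]
```

View pics/k.png

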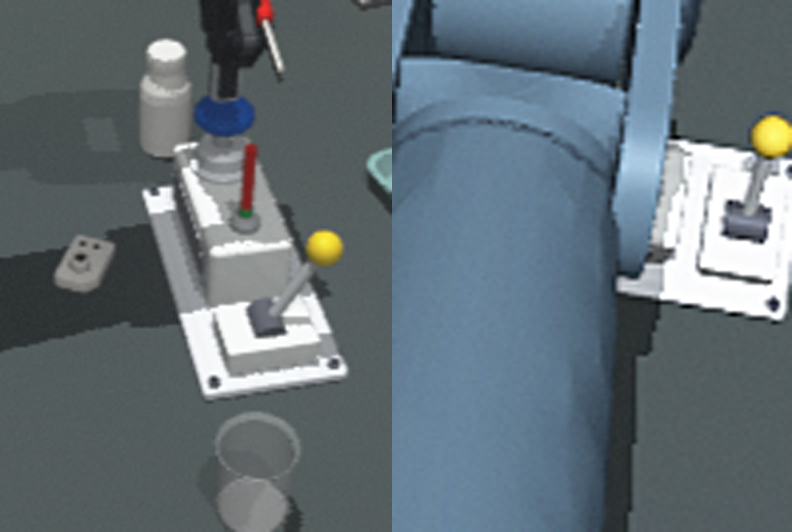

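The green band shows at the pin's foot. One more stroke will confirm that the pin is fully out.

>>> play_rows(
  offset=[
    [0,0,0.01],
    [0,0,0.01],
    [0,0,0.01],
    [0,0,0.01],
    [0,0,0],
    [0,0,0],
  ],
  delta_rot=[
    [0,0,0],
    [0,0,0],
    [0,0,0],
    [0,0,0],
    [0,0,0],
    [0,0,0],
  ],
  gripper=[0,0,0,0,0,0],
)

```text
clock: 14.98
ee_pos: [0.5637, 0.0165, 0.0896]
eef_rot: [[0.183, 0.983, -0.001], [0.983, -0.183, -0.0], [-0.001, -0.001, -1.0]]
contact_force: [-12.2, 0.7, 26.6]
opening: 0.0
```

>>> play_rows(
  offset=[
    [0,0,-0.01],
    [0,0,-0.01],
    [0,0,-0.01],
    [0,0,-0.01],
    [0,0,-0.05],
    [0,0,-0.05],
    [0,0,0],
    [0,0,0],
  ],
  delta_rot=[
    [0,0,0],
    [0,0,0],
    [0,0,0],
    [0,0,0],
    [0,0,0],
    [0,0,0],
    [0,0,0],
    [0,0,0],
  ],
  gripper=[0,0,0,0,0,0,0,0],
)

```text
clock: 15.98
ee_pos: [0.5625, 0.0167, 0.1968]
eef_rot: [[0.184, 0.983, -0.002], [0.983, -0.184, 0.0], [-0.0, -0.002, -1.0]]
contact_force: [0.9, 0.3, -0.3]
opening: -0.0002
```

```bash
python3 look.py l; python3 - <<'E'
from h import *
s=dict(np.load("side0.npz"))
for z in (.08,.088,.13,.136,.146):
    u=s["mtx"]@(s["R"]@np.array([.549,-.0573,z])+s["t"]); print(z,u[:2]/u[2])
E
```

```text
blue side (array([279.78242678, 180.39330544]), array([270, 173,  21,  15, 239], dtype=int32)) top None
red side (array([288.42372881, 202.40677966]), array([287, 192,   4,  23,  59], dtype=int32)) top None
yel side (array([315.42372881, 228.09322034]), array([309, 223,  13,  12, 118], dtype=int32)) top (array([324.61842105, 158.68421053]), array([320, 154,  10,  10,  76], dtype=int32))
ball tri [ 0.5745 -0.1327  0.1015]
0.08 [286.97822871 216.10789593]
0.088 [287.18832451 213.26691623]
0.13 [288.32811909 197.85426571]
0.136 [288.49618185 195.58166974]
0.146 [288.77930851 191.75314463]
```

View pics/l.png

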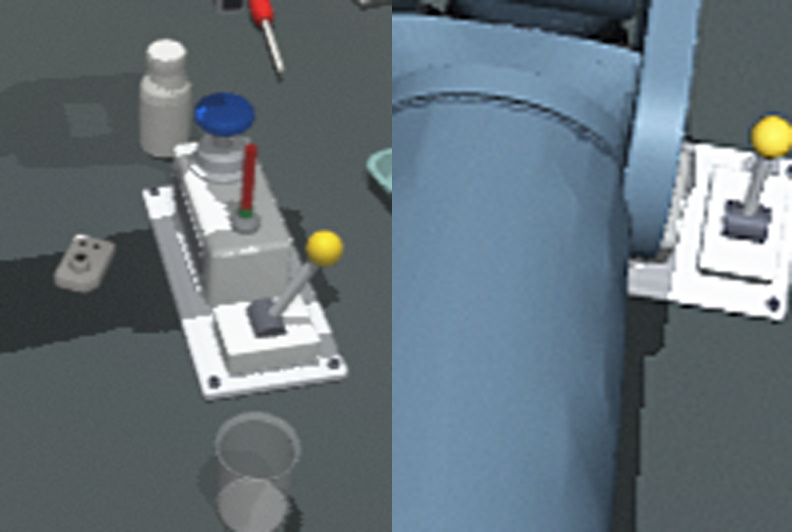

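The pin tip is at row 192, where 0.146 m projects to 191.8, and it did not move with the extra stroke, so it is fully out. The cap is back at its start position (rows 173–188), the ball is at its closed position, and the gripper is clear.

```bash
python3 -c "
from workcell import robot
print(robot.finish_job())"
```

```text
the job is handed in; nothing more can be done
None
```

The pump is charged and the job is handed in at about 16 s. I pushed the bleed lever over to its stop and gave the plunger five full strokes, all with shut fingers.

**Last checks**
- **Pin:** the green band shows and the tip measures about 0.146 m. It did not move on the fifth stroke, so it was already fully out after the fourth.
- **Bleed lever:** the ball is at (0.5745, -0.133, 0.1015), 38 mm behind the hinge, which is its closed position.
- **Plunger:** the cap is back at its starting image position.
- **Robot:** the gripper is clear with near-zero contact force. The highest force I read was about 30 N at the wrist, pressing against the plunger stop.
- **Bystanders:** the bottle, beaker and metal part look unmoved in the side view. I compared them by eye and did not re-measure them.

**One disagreement:** the real fingertips sat about 20 mm higher than the reported TCP, both in the images and at contact. Because of that, my first press stopped just above the cap. I then lowered slowly, watching the force, until the plunger reached its hard stop at a reported TCP height of 0.0896 m.

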